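# Click the stop block onto the guide bar

### The job

Pick up the metal stop block and gently slide it over the free end of the guide stand's square bar, with its window facing up, until the bar's spring button clicks up into the window. Do not force or jam it, leave the other things on the bench where they are, and let go of the block once it is locked on the bar.

Things in the scene. Friction and masses are not known exactly. Their poses are not given: they have to be found in the camera images.
- block_centre (a point): Centre of the loose aluminium stop block, half-way up on its bore axis: 56 mm long (x), 44 wide (y), 37 high (z up), 0.1 to 0.21 kg; lies the way up it is used, both ends alike; grip across the 44 mm. A 21.2 mm square bore runs through along x, flared 45 degrees over the last 4 mm at each end. A 15 x 15 mm window in the 8 mm top wall opens into the bore right above the centre.
- block: The same stop block; origin at the centre of its underside, axes as above.
- stand: Fixed guide stand with a level steel bar, 18 mm square, its axis 110 mm above the bench. Origin on the bench right under the bar's free end, which has a rounded nose of 9 mm radius; x points along the bar from the free end to the post, z up. Post: near face at x = 205 mm, 34 mm wide, 124 mm high. Base plate: 12 mm high, 100 mm wide, begins at x = 170 mm.
- bar_end (a point): Tip of the bar's free end, on the bar's axis; axes as the stand's.
- button (a joint): Sprung ball on the bar's top midline: 7 mm radius, 5.5 mm proud, 0 = out, 0.007 m = pressed in; spring 4 N out, 8.4 N flush. It sits 50 to 130 mm from the free end, another place each time, not measured: feel for it. It resists as the block's end meets it and lifts the block while it rides on it, until the window centre comes over it and it springs out; going on resists again.
- bottle: Small reagent bottle, 36 mm across, 64 mm high, standing on the bench behind the work; origin under its centre.
- dish: Lidded petri dish, 60 mm across, 16 mm high; origin under its centre.
- timer: Lab timer, 58 x 58 x 19 mm, lying on the bench; origin under its centre.
Mind the look-alikes: they are no part of the job. What is shaped like the block but green or red is not meant.

How it is judged:
By the outcome, as a careful person would: the job done as asked, in the order asked, and still so for the second after the job is handed in, with the robot touching nothing.
It also fails if it takes over 70 s, if anything falls off the work surface, if the arm or the gripper's body presses on something with over 40 N, if the wrist force passes 120 N, or if a joint passes its speed limit or range.

### The arm

A 7-joint arm with a two-finger parallel gripper is mounted at the origin on the work surface; the furniture and walls round the work are solid. World frame = base frame: x ahead of the robot, y to its left, z up, the work surface at z = 0. Lengths are in m, angles in rad, forces in N, time in s.
With the tool pointing down it reaches from about 0.4 to 0.85 m from the base axis. Payload 6.9 kg.
Tool frame: the origin (TCP) lies between the finger pads; the fingertips stand 17 mm ahead of it and the grasp point (between the pads) lies 2 mm behind it; x points along the fingers, z is the direction in which the jaws open and shut, and the axes are right-handed (so a half turn about x gives the same grasp; the last joint's range is limited). The gripper opens to 85 mm and grips with 20 to 120 N. Pads are 22 mm wide; open, the fingers measure 114 mm over their backs; the gripper's body (76 mm by 85 mm) begins 54 mm behind the grasp point. The pads swing forward as they close: fully open they stand 13 mm farther back than shut.
Start: joints at [1.339, 0.507, -0.238, 1.5, 0.126, 1.149, -0.155], TCP at [0.207, -0.59, 0.248] pointing down, gripper open.
Joint ranges: [-3.08, 3.08], [-0.24, 2.05], [-1.43, 1.35], [0, 2.5], [-1.52, 4.66], [0.17, 1.96], [-2.89, 2.89]. Speed limits (rad/s): [2.39, 2.39, 3.14, 3.14, 3.14, 3.14, 3.14].

### API

Orientations are given as a unit quaternion [x, y, z, w].
In Python, from rig import ctrl, imaging gives the robot as it stands.
- The arm moves only by the tool drive_tool, never from a script. Its argument "series" is one flat list of numbers, 5 for each row, row after row: the opening, from 0 (shut) to 1 (fully open), then the shift along the tool's x, y, z in m, then the turn about the tool's x in rad. In form: [hand, x, y, z, twist, hand, x, y, z, twist, ...]. A call has 1 to 10 rows; each row is the pose to reach, as a shift and turn from the pose commanded when the call began, along the tool's axes at that moment; what a row does not reach only later rows make up. A row lasts 1/12 s, in which the tool goes at most 41.7 mm and 7.16 degrees, less where a joint would pass 70% of its speed; a pose out of reach is approached as far as the arm can. A call with a gripper value outside its range is refused whole. The fingers move at their own pace and stop on an object; "squeeze" is the grip in N (left out, the last holds). Time passes only in rows, so rows that repeat a pose let the fingers close. It gives the time, the measured TCP pose, the force and the opening at its end, in the units of the state.
- ctrl.state(): the state, without advancing time (a new reading comes with each control period).
- imaging.camera(name): name is "scene" or "top"; returns the picture (384x512x3 uint8, red, green, blue); there is no depth.
- imaging.camera_info(name): a dict with "camera_matrix" (3x3 intrinsics, pixels), "origin" and "attitude" of the camera in the world. Camera axes: x right, y down, z forward; pixel columns grow to the right and rows downward; lengths in m; the calibration is good to about 2 mm. A picture is of the moment at which its call begins. camera_info takes no time and is no camera call.
- ctrl.job_done(): hands the job in, once; it reports no verdict.
The state is a dict: "t": time; "q": joint angles; "dq": joint speeds; "effort": joint torques, N m; "eef_pos": TCP position; "tool_rot": TCP orientation; "ft_force": force on the tool from outside, world axes, zero at the start; "wrist_torque": the same for the moment, N m; "gripper_width": finger opening in m.
Only numpy, scipy, OpenCV 4.12 (cv2) and the standard library are available. Lean on these libraries where they do the work, as an engineer would, in place of code of your own. Each camera call takes 0.05 s, during which the arm holds its last target. There are 200 camera calls.

## Working session

There is one attempt and no reset: what is moved stays moved. The work goes in short steps, Python scripts to look and compute and a tool call to move; the robot and the scene stay as the last step left them, time stands still between calls to the robot, and variables do not carry over. Pictures are saved under pics/ and viewed, about 8 in all and at most 12, crops included, and the job is handed in when it is done.

Besides the shell and the picture viewer there is one more tool, called after "Request:" as name(argument=value, ...), one argument or row to a line, values as JSON. drive_tool: Moves the arm, as the interface text tells. Its arguments: {"type":"object","properties":{"series":{"type":"array"},"squeeze":{"type":"number"}},"required":["series"]}

```bash
mkdir -p pics
cat > h.py <<'E'
import numpy as np,cv2
from scipy.spatial.transform import Rotation as R
from rig import ctrl,imaging
def snap(n,f):
    im=imaging.camera(n); cv2.imwrite(f'pics/{f}.png',im[:,:,::-1]); return im
def cam(n):
    i=imaging.camera_info(n); a=np.array(i['attitude'],float)
    M=a if a.shape==(3,3) else R.from_quat(a).as_matrix()
    return np.array(i['camera_matrix'],float),np.array(i['origin'],float),M
def ray(n,u,v,z):
    K,o,M=cam(n); d=M@np.linalg.solve(K,[u,v,1.]); return o+d*(z-o[2])/d[2]
def proj(n,p):
    K,o,M=cam(n); c=K@(M.T@(np.array(p)-o)); return c[:2]/c[2]
E
python3 - <<'E'
from h import *
a=snap('top','t0');b=snap('scene','s0')
cv2.imwrite('pics/both.png',cv2.resize(np.vstack([a,b]),(800,1200))[:,:,::-1])
for n in('top','scene'):print(imaging.camera_info(n))
print(ctrl.state())
E
```

```text
{'camera_matrix': array([[483.3648733 ,   0.        , 263.70394309],
       [  0.        , 483.3648733 , 197.20252266],
       [  0.        ,   0.        ,   1.        ]]), 'origin': array([0.28270676, 0.21786948, 1.276358  ]), 'attitude': array([ 0.71166253, -0.69552977,  0.07225647, -0.06748174])}
{'camera_matrix': array([[425.50645956,   0.        , 250.7226446 ],
       [  0.        , 425.50645956, 193.87798456],
       [  0.        ,   0.        ,   1.        ]]), 'origin': array([-0.07314982,  0.28666863,  1.10491183]), 'attitude': array([-0.63469216,  0.72541854, -0.19792581,  0.17821104])}
{'t': 0.1, 'q': array([ 1.33846912,  0.50825685, -0.23749249,  1.50101731,  0.12573951,
        1.14889286, -0.15477746]), 'dq': array([ 0.00064966, -0.00149941,  0.00020276, -0.00412706,  0.00323915,
       -0.00127264,  0.00339604]), 'effort': array([-6.67372544e-03, -6.21836615e+01, -2.19535097e+00, -2.50207150e+01,
        1.25230200e-02,  7.69425969e-03,  2.79627466e-05]), 'eef_pos': array([ 0.20691282, -0.58932046,  0.24751869]), 'tool_rot': array([ 0.40912416,  0.57741553, -0.40852364,  0.57646957]), 'ft_force': array([ 0.60827472,  0.36381814, -0.09281886]), 'wrist_torque': array([ 0.01143032, -0.00287685, -0.00886852]), 'gripper_width': 0.08522091101349838}
```

View pics/t0.png

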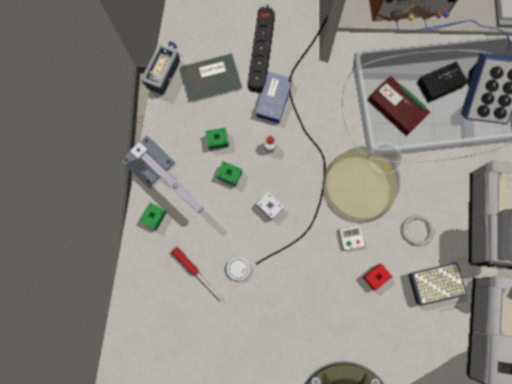

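View pics/s0.png

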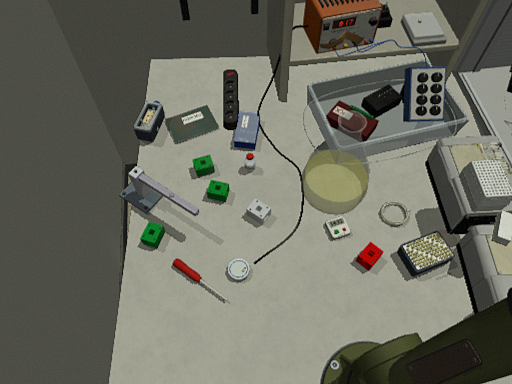

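Both views show:
- Aluminium block: top (270,206), scene (258,211). It is the only metallic one.
- Green look-alikes: top (217,138), (229,174), (153,216).
- Red look-alike: top (377,277).
- Bar: from the post at top (138,150) to its free end near (200,209). The darker strip past that is its shadow.

I'll confirm the block and measure it in one enlarged crop.

Run:
```python
from h import *
a=cv2.imread('pics/t0.png');b=cv2.imread('pics/s0.png')
c1=cv2.resize(a[180:235,120:290],None,fx=4.7,fy=4.7,interpolation=cv2.INTER_CUBIC)
c2=cv2.resize(b[165:235,120:290],None,fx=4.7,fy=4.7,interpolation=cv2.INTER_CUBIC)
c1=c1[:,:799];c2=c2[:,:799]
cv2.imwrite('pics/c.png',np.vstack([c1,c2])[:600])
g=a.astype(int)
hsv=cv2.cvtColor(a,cv2.COLOR_BGR2HSV)
for y in range(190,224,2): print(y,' '.join('%3d'%v for v in hsv[y,252:290,2]))
bl=a.astype(int); print('bar b-r'); 
for y in range(140,236,4): print(y,[(x,bl[y,x,0]-bl[y,x,2],hsv[y,x,2]) for x in range(136,228) if bl[y,x,0]-bl[y,x,2]>8][::3])
```

```text
190 179 179 179 179 179 179 181 180 183 186 187 183 184 186 185 184 186 189 182 184 186 183 183 182 183 179 181 182 179 178 182 181 179 183 180 177 180 181
192 182 184 181 180 181 181 183 183 183 182 185 185 185 185 191 196 193 193 187 187 186 185 182 185 183 181 178 178 181 181 183 182 182 183 180 177 179 182
194 184 181 181 183 184 185 179 182 182 181 187 185 193 199 203 206 194 187 185 187 187 187 182 184 182 178 181 178 179 181 180 179 180 179 179 180 180 179
196 184 182 181 183 183 180 176 178 182 178 181 190 202 213 209 203 186 172 183 197 200 192 188 184 182 179 183 184 185 180 179 183 177 181 182 180 182 182
198 181 184 182 180 179 179 177 171 178 183 193 204 210 207 206 208 206 209 212 209 209 204 200 194 183 189 181 184 184 177 183 180 185 180 184 182 182 184
200 185 179 180 183 179 174 167 174 195 208 209 209 207 208 208 212 205 204 203 206 210 209 207 204 197 194 187 188 184 184 181 187 188 183 182 184 185 188
202 184 183 179 168 165 179 193 199 205 204 205 207 210 214 204 195 170 142 150 174 193 203 210 210 205 201 200 192 186 184 185 184 185 186 184 182 186 188
204 179 
[... 4781 characters left out ...]
t64(14), np.uint8(115)), (163, np.int64(15), np.uint8(96))]
216 [(143, np.int64(15), np.uint8(134)), (146, np.int64(20), np.uint8(135)), (149, np.int64(11), np.uint8(103)), (154, np.int64(15), np.uint8(117)), (157, np.int64(20), np.uint8(140)), (160, np.int64(17), np.uint8(119))]
220 [(140, np.int64(10), np.uint8(136)), (143, np.int64(18), np.uint8(140)), (146, np.int64(20), np.uint8(142)), (149, np.int64(16), np.uint8(143)), (152, np.int64(17), np.uint8(140)), (155, np.int64(19), np.uint8(143)), (158, np.int64(14), np.uint8(112))]
224 [(147, np.int64(12), np.uint8(133)), (150, np.int64(16), np.uint8(141)), (153, np.int64(16), np.uint8(114)), (156, np.int64(12), np.uint8(104))]
228 []
232 []
```

View pics/c.png

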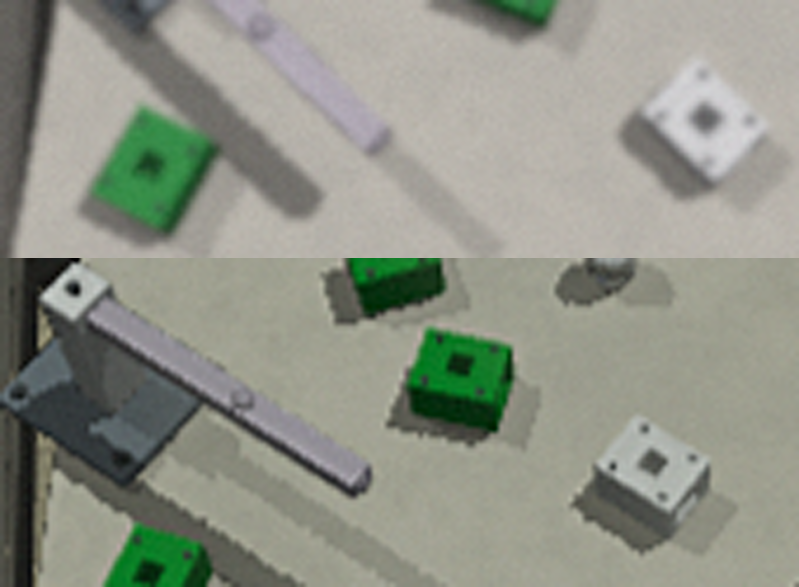

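The crop confirms it: the white/silver block is at top px ≈(270,206), with its bore end facing lower right and its window up. The bar's free end is at top ≈(200,211), and the button shows at ≈(176,186). Measuring next.

```bash
cat >> h.py <<'E'
def blockrect(n,im,c,thr=188,r=22):
    g=cv2.cvtColor(im,cv2.COLOR_RGB2GRAY); u,v=c; S=4
    p=cv2.resize(g[v-r:v+r,u-r:u+r],None,fx=S,fy=S,interpolation=cv2.INTER_CUBIC)
    m=cv2.morphologyEx((p>thr).astype(np.uint8),cv2.MORPH_OPEN,np.ones((9,9)))
    cs,_=cv2.findContours(m,cv2.RETR_EXTERNAL,cv2.CHAIN_APPROX_NONE); k=max(cs,key=cv2.contourArea)[:,0].astype(float)
    k=(k+.5)/S-.5+[u-r,v-r]
    w=np.array([ray(n,*q,.037)[:2] for q in k]); return cv2.minAreaRect((w*1000).astype(np.float32))
def barmask(im,box):
    f=im.astype(float); m=((f[...,0]+f[...,2])/2-f[...,1]>5)&(im.max(2)>120)
    o=np.zeros(m.shape,np.uint8); x0,y0,x1,y1=box; o[y0:y1,x0:x1]=m[y0:y1,x0:x1]
    _,l,s,_=cv2.connectedComponentsWithStats(o); return l==1+np.argmax(s[1:,4])
E
python3 - <<'E'
from h import *
I={'top':cv2.imread('pics/t0.png')[:,:,::-1].copy(),'scene':cv2.imread('pics/s0.png')[:,:,::-1].copy()}
for n,c,box in(('top',(270,206),(140,145,215,225)),('scene',(257,206),(140,160,215,225))):
    for thr in (180,188,194): print(n,thr,blockrect(n,I[n],c,thr))
    m=barmask(I[n],box); v,u=np.nonzero(m)
    w=np.array([ray(n,a,b,.119)[:2] for a,b in zip(u,v)]); 
    d,_=cv2.fitLine(w.astype(np.float32),cv2.DIST_L2,0,0,0)[:2].ravel()[:2],0
    d=d*np.sign(-d[0]*0+1); s=(w-w.mean(0))@d; t=(w-w.mean(0))@[-d[1],d[0]]
    print(n,len(w),'dir',d,np.degrees(np.arctan2(d[1],d[0])),'mean',w.mean(0),'ends',w.mean(0)+d*s.min(),w.mean(0)+d*s.max(),'len',np.ptp(s),'wid',t.min(),t.max())
print('button',ray('top',175.7,185.7,.122),ray('scene',120+241/4.7,165+(398-258)/4.7,.122))
print('tip',ray('top',200.2,210.5,.119),ray('top',201,211,.110))
print(R.from_quat(ctrl.state()['tool_rot']).as_matrix().round(3))
E
```

```text
top 180 ((516.9188842773438, 195.38494873046875), (72.26004028320312, 51.30277633666992), 51.04475021362305)
top 188 ((514.0868530273438, 196.0899658203125), (57.97282409667969, 43.673248291015625), 47.10274124145508)
top 194 ((513.2728881835938, 196.2065887451172), (56.08148193359375, 41.397972106933594), 47.19342041015625)
top 569 dir [0.6737572 0.7389528] 47.642284 mean [0.54937969 0.44137531] ends [0.48036668 0.36568431] [0.61656802 0.51506507] len 0.2021519612076429 wid -0.010542946573873507 0.010364958128631899Traceback (most recent call last):
  File "<stdin>", line 4, in <module>
  File "h.py", line 18, in blockrect
    cs,_=cv2.findContours(m,cv2.RETR_EXTERNAL,cv2.CHAIN_APPROX_NONE); k=max(cs,key=cv2.contourArea)[:,0].astype(float)
                                                                        ~~~^^^^^^^^^^^^^^^^^^^^^^^^
ValueError: max() iterable argument is empty
```

Run:
```python
from h import *
im=cv2.imread('pics/s0.png')[:,:,::-1].copy(); n='scene'
for thr in (155,165,172): 
  try: print(thr,blockrect(n,im,(257,206),thr))
  except Exception as e: print(thr,e)
def bar(n,im,box):
    m=barmask(im,box); v,u=np.nonzero(m)
    w=np.array([ray(n,a,b,.119)[:2] for a,b in zip(u,v)])
    d=cv2.fitLine(w.astype(np.float32),cv2.DIST_L2,0,0,0)[:2].ravel(); d=d*np.sign(d[1])
    s=(w-w.mean(0))@d; t=(w-w.mean(0))@[-d[1],d[0]]
    print(n,len(w),np.degrees(np.arctan2(d[1],d[0])),'mean',w.mean(0),'ends',w.mean(0)+d*s.min(),w.mean(0)+d*s.max(),np.ptp(s),'wid',t.min(),t.max())
bar(n,im,(140,160,215,225))
tt=cv2.imread('pics/t0.png')[:,:,::-1].copy(); bar('top',tt,(140,145,215,225))
print('scene bar px values',im[195,178:205].tolist())
print('button',ray('top',175.7,185.7,.122),ray('scene',120+241/4.7,165+(398-258)/4.7,.122))
print('tip',ray('top',200.2,210.5,.119),ray('top',201,211,.110))
print(R.from_quat(ctrl.state()['tool_rot']).as_matrix().round(3))
```

```text
155 ((504.62261962890625, 252.9827423095703), (110.51341247558594, 44.33713150024414), 11.307646751403809)
165 ((512.2521362304688, 195.38938903808594), (56.16923141479492, 43.18115234375), 47.4117431640625)
172 ((511.4280700683594, 195.62405395507812), (54.67721176147461, 41.30995178222656), 46.93769454956055)
scene 34 44.191223 mean [0.51024528 0.3967083 ] ends [0.49588569 0.38274849] [0.52765529 0.41363361] 0.044307991313344015 wid -0.00630007157099457 0.008062013577873783Traceback (most recent call last):
  File "<stdin>", line 13, in <module>
  File "<stdin>", line 8, in bar
  File "h.py", line 11, in ray
    K,o,M=cam(n); d=M@np.linalg.solve(K,[u,v,1.]); return o+d*(z-o[2])/d[2]
          ~~~^^^
  File "h.py", line 7, in cam
    i=imaging.camera_info(n); a=np.array(i['attitude'],float)
ValueError: time passes only in moves, steps and waits
```

Block is at about (0.513, 0.196) with a yaw of 47.2°. Bar yaw is about 47.6°, with the tip near (0.482, 0.367). First I'll move up and across towards the block.

Request:
drive_tool(
  series=[1, -0.04, 0, 0, 0, 1, -0.08, 0.01, -0.01, 0, 1, -0.1, 0.342, -0.24, -0.2, 1, -0.1, 0.342, -0.24, -0.2, 1, -0.1, 0.342, -0.24, -0.2, 1, -0.1, 0.342, -0.24, -0.2, 1, -0.1, 0.342, -0.24, -0.2, 1, -0.1, 0.342, -0.24, -0.2, 1, -0.1, 0.342, -0.24, -0.2, 1, -0.1, 0.342, -0.24, -0.2],
)

```text
t: 0.93
eef_pos: [0.409, -0.3057, 0.3446]
tool_rot: [0.349, 0.615, -0.349, 0.615]
ft_force: [0.9, -0.8, -0.4]
gripper_width: 0.0854
```

```bash
cat >> h.py <<'E'
_C={}; _cam=cam
def cam(n):
    if n not in _C:_C[n]=_cam(n)
    return _C[n]
def toolgo(p,yaw):
    "shift in tool axes and twist to reach TCP p with jaw axis at yaw(deg)"
    s=ctrl.state(); M=R.from_quat(s['tool_rot']).as_matrix(); y=np.degrees(np.arctan2(M[1,2],M[0,2]))
    print('q',s['q'].round(2),'t',s['t'],'tcp',s['eef_pos'].round(4),'F',s['ft_force'].round(1),'w',s['gripper_width'])
    print('shift',(M.T@(np.array(p)-s['eef_pos'])).round(4),'twist',-np.radians((yaw-y+90)%180-90).round(4),'jaw',y,'xaxis',M[:,0].round(4)); return M
E
python3 - <<'E'
from h import *
toolgo([.513,.196,.15],-42.85)
tt=cv2.imread('pics/t0.png')[:,:,::-1].copy(); 
for n,u,v in (('top',175.7,185.7),('scene',171.3,194.8)): print('button',ray(n,u,v,.122))
for n,u,v in (('top',200.2,210.5),('scene',120+363/4.7,165+225/4.7)): print('tip',ray(n,u,v,.119))
im=cv2.imread('pics/s0.png')[:,:,::-1]
for v in (185,195,205): print(v,im[v,150:206:1].sum(1)//3)
E
```

```text
q [ 0.9   0.27 -0.41  1.62  0.11  1.27 -0.57] t 0.9333 tcp [ 0.409  -0.3057  0.3446] F [ 0.9 -0.8 -0.4] w 0.08535382444250043
shift [ 0.1946  0.3463 -0.3776] twist -0.2854 jaw -59.200516648392714 xaxis [-4.e-04  0.e+00 -1.e+00]
button [0.53784686 0.42821917 0.122     ]
button [0.53681448 0.42914997 0.122     ]
tip [0.47835369 0.36588643 0.119     ]
tip [0.47382339 0.36380453 0.119     ]
185 [ 99 159 157 149 148 145 146 148 146 147 141 149 140 154 159 160 158 156
 158 156 155 155 154 156 158 153 154 150 154 151 155 154 153 156 153 155
 153 156 153 155 156 158 156 156 156 156 159 155 155 155 159 160 158 160
 159 159]
195 [ 84  86  86  82  88  84  85  86  85  96  93  83  55  47  47  89 114 158
 161 118 117 136 129 107 140 151 144 151 142 150 158 156 154 152 157 158
 158 157 160 158 155 157 158 154 158 157 158 156 157 157 158 156 161 168
 101  82]
205 [102  95  78  47  52 118 134 131 132 134 130 132 132 129 127 128 132 132
 132 129 126 149 155 153 154 160 153 139  79  50  43  89 128 167 160 154
 151 148 147 144 146 151 149 151 144 153 156 158 156 155 157 157 157 157
 157 155]
```

Request:
drive_tool(
  series=[1, 0.1, 0.32, -0.36, -0.28, 1, 0.1, 0.32, -0.36, -0.28, 1, 0.1, 0.32, -0.36, -0.28, 1, 0.1, 0.32, -0.36, -0.28, 1, 0.1, 0.32, -0.36, -0.28, 1, 0.1, 0.32, -0.36, -0.28, 1, 0.1, 0.32, -0.36, -0.28, 1, 0.1, 0.32, -0.36, -0.28, 1, 0.1, 0.32, -0.36, -0.28, 1, 0.1, 0.32, -0.36, -0.28],
)

```text
t: 1.77
eef_pos: [0.4849, 0.0949, 0.2594]
tool_rot: [0.26, 0.658, -0.26, 0.657]
ft_force: [1.1, -0.5, -0.6]
gripper_width: 0.0854
```

Request:
drive_tool(
  series=[1, 0, 0, 0, 0, 1, 0, 0, 0, 0, 1, 0, 0, 0, 0],
)

```text
t: 2.02
eef_pos: [0.4848, 0.0927, 0.2596]
tool_rot: [0.259, 0.658, -0.26, 0.657]
ft_force: [-0.4, -0.8, 0.3]
gripper_width: 0.0855
```

Run:
```python
from h import *
toolgo([.513,.196,.12],-42.85)
```

```text
q [ 0.23  0.33 -0.64  1.81  0.23  1.07 -1.25] t 2.0167 tcp [0.4848 0.0927 0.2596] F [-0.4 -0.8  0.3] w 0.08545015746238949
shift [ 0.1395  0.0949 -0.0499] twist -0.0045 jaw -43.10721806969674 xaxis [-1.1e-03 -7.0e-04 -1.0e+00]
```

Request:
drive_tool(
  series=[1, 0.06, 0.095, -0.05, -0.004, 1, 0.06, 0.095, -0.05, -0.004, 1, 0.1, 0.095, -0.05, -0.004, 1, 0.14, 0.095, -0.05, -0.004, 1, 0.14, 0.095, -0.05, -0.004, 1, 0.14, 0.095, -0.05, -0.004, 1, 0.14, 0.095, -0.05, -0.004, 1, 0.14, 0.095, -0.05, -0.004],
)

```text
t: 2.68
eef_pos: [0.5147, 0.1953, 0.1215]
tool_rot: [0.26, 0.657, -0.259, 0.658]
ft_force: [-0.4, 0.6, 0.3]
gripper_width: 0.0854
```

Run:
```python
from h import *
toolgo([.513,.196,.022],-42.85)
```

```text
q [-0.04  0.57 -0.56  1.86  0.41  0.82 -1.56] t 2.6833 tcp [0.5147 0.1953 0.1215] F [-0.4  0.6  0.3] w 0.08536912664086577
shift [ 0.0995 -0.0008 -0.0018] twist -0.0035 jaw -43.05127948229357 xaxis [ 0.0018  0.     -1.    ]
```

Request:
drive_tool(
  series=[1, 0.04, -0.001, -0.002, -0.003, 1, 0.07, -0.001, -0.002, -0.003, 1, 0.09, -0.001, -0.002, -0.003, 1, 0.099, -0.001, -0.002, -0.003, 1, 0.099, -0.001, -0.002, -0.003, 1, 0.099, -0.001, -0.002, -0.003],
  squeeze=40,
)

```text
t: 3.18
eef_pos: [0.5126, 0.1972, 0.0226]
tool_rot: [0.258, 0.658, -0.258, 0.659]
ft_force: [-0.0, 0.1, 0.4]
gripper_width: 0.0857
```

Request:
drive_tool(
  series=[0.45, 0, 0, 0, 0, 0.45, 0, 0, 0, 0, 0.3, 0, 0, 0, 0, 0.3, 0, 0, 0, 0, 0.3, 0, 0, 0, 0, 0.3, 0, 0, 0, 0, 0.3, 0, 0, 0, 0, 0.3, 0, 0, 0, 0],
)

```text
t: 3.85
eef_pos: [0.512, 0.1974, 0.0221]
tool_rot: [0.258, 0.658, -0.257, 0.659]
ft_force: [-1.4, -0.6, 7.8]
gripper_width: 0.0434
```

Run:
```python
from h import *
toolgo([.513,.196,.15],-42.85)
```

```text
q [-0.12  0.71 -0.46  1.95  0.53  0.6  -1.67] t 3.85 tcp [0.512  0.1974 0.0221] F [-1.4 -0.6  7.8] w 0.04337434855116598
shift [-0.1279 -0.0002  0.0018] twist 0.0017 jaw -42.75459538952315 xaxis [ 1.8e-03  3.0e-04 -1.0e+00]
```

Request:
drive_tool(
  series=[0.3, -0.02, 0, 0, 0, 0.3, -0.05, 0, 0, 0, 0.3, -0.09, 0, 0, 0, 0.3, -0.128, 0, 0, 0, 0.3, -0.14, 0, 0, 0, 0.3, -0.14, 0, 0, 0, 0.3, -0.14, 0, 0, 0],
)

```text
t: 4.43
eef_pos: [0.5115, 0.1969, 0.1613]
tool_rot: [0.258, 0.658, -0.258, 0.659]
ft_force: [0.0, -0.7, -2.1]
gripper_width: 0.0436
```

Run:
```python
from h import *
toolgo([.436,.3205,.15],-42.4)
```

```text
q [-0.02  0.52 -0.6   1.82  0.37  0.9  -1.53] t 4.4333 tcp [0.5115 0.1969 0.1613] F [ 0.  -0.7 -2.1] w 0.04356871861398639
shift [ 0.0112  0.0395 -0.1393] twist -0.0064 jaw -42.76813078339879 xaxis [ 1.3e-03 -1.0e-04 -1.0e+00]
```

Request:
drive_tool(
  series=[0.3, 0.01, 0.01, -0.035, -0.006, 0.3, 0.01, 0.02, -0.07, -0.006, 0.3, 0.01, 0.03, -0.105, -0.006, 0.3, 0.011, 0.0395, -0.139, -0.006, 0.3, 0.02, 0.0395, -0.139, -0.006, 0.3, 0.03, 0.0395, -0.139, -0.006, 0.3, 0.048, 0.0395, -0.139, -0.006, 0.3, 0.048, 0.0395, -0.139, -0.006, 0.3, 0.048, 0.0395, -0.139, -0.006, 0.3, 0.048, 0.0395, -0.139, -0.006],
)

```text
t: 5.27
eef_pos: [0.4364, 0.3197, 0.1125]
tool_rot: [0.256, 0.659, -0.257, 0.659]
ft_force: [0.3, 0.1, -1.2]
gripper_width: 0.0436
```

Run:
```python
from h import *
toolgo([.436,.3205,.1136],-42.4)
a=snap('top','t1');b=snap('scene','s1')
f=lambda i,x0,y0:cv2.resize(i[y0:y0+75,x0:x0+100],(600,300*0+450),interpolation=cv2.INTER_CUBIC)
print(proj('top',[.436,.3205,.11]),proj('scene',[.436,.3205,.11]))
x=np.vstack([cv2.resize(a[150:240,140:260],(800,600))[:, :]]);cv2.imwrite('pics/t1c.png',x[:,:,::-1])
cv2.imwrite('pics/s1c.png',cv2.resize(b[150:240,130:250],(800,600),interpolation=cv2.INTER_CUBIC)[:,:,::-1])
```

```text
q [-0.31  0.57 -0.56  1.9   0.42  0.79 -1.84] t 5.2667 tcp [0.4364 0.3197 0.1125] F [ 0.3  0.1 -1.2] w 0.04356384297729924
shift [-0.0011  0.0003 -0.0008] twist -0.0012 jaw -42.46735762513994 xaxis [-0.0011 -0.001  -1.    ]
[218.51318273 228.76181614] [215.16284804 225.18525017]
```

View pics/t1c.png

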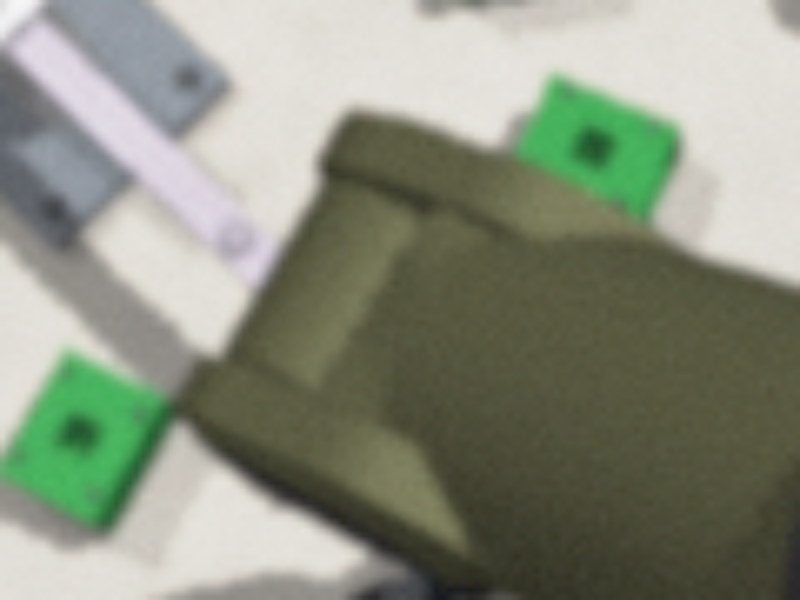

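View pics/s1c.png

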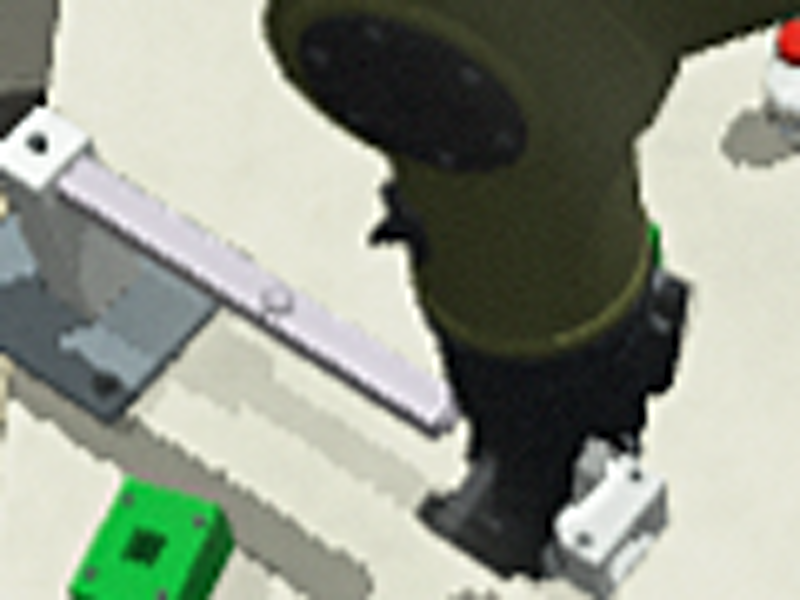

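Top view: the arm hides the bar tip and the block, with the button visible at about (175,185). Scene view: the block is held level with its window up, its rear top edge midpoint near px (224,229), and the bar tip near (198,213). Next, a sub-pixel lateral comparison of block and bar in that scene view.

Run:
```python
from h import *
I=cv2.imread('pics/s1.png')[:,:,::-1].astype(float); n='scene'
f=I[...,2]-I[...,:2].mean(2); br=I.mean(2)
m=((f>1)&(br>110)).astype(np.uint8); m[:165]=0;m[216:]=0;m[:,:140]=0;m[:,205:]=0
_,l,s,_=cv2.connectedComponentsWithStats(m,connectivity=4); m=l==1+np.argmax(s[1:,4])
v,u=np.nonzero(m); w=np.array([ray(n,a,b,.119)[:2] for a,b in zip(u,v)])
th=np.radians(47.6);U=np.array([np.cos(th),np.sin(th)]);N=np.array([-U[1],U[0]])
S=w@U;L=w@N
print('bar n',len(w),'s',S.min(),S.max())
for a in np.arange(.59,.76,.02):
    k=(S>=a)&(S<a+.02); 
    if k.sum()>4: print(round(a,2),k.sum(),'lat mean %.4f min %.4f max %.4f'%(L[k].mean(),L[k].min(),L[k].max()))
# top cam bar
It=cv2.imread('pics/t0.png')[:,:,::-1]; v,u=np.nonzero(barmask(It,(140,145,215,225)))
w=np.array([ray('top',a,b,.119)[:2] for a,b in zip(u,v)]);S=w@U;L=w@N
for a in np.arange(.57,.78,.03):
    k=(S>=a)&(S<a+.03); 
    if k.sum()>4: print('top',round(a,2),k.sum(),'%.4f %.4f %.4f'%(L[k].mean(),L[k].min(),L[k].max()))
c=ctrl.state()['eef_pos'];print('tcp s,lat',c[:2]@U,c[:2]@N)
# block top
m=(br>165).astype(np.uint8); m[:214]=0;m[242:]=0;m[:,:208]=0;m[:,234:]=0
v,u=np.nonzero(m); 
for y in range(215,242): print(y,''.join('%4d'%x for x in br[y,206:236]))
```

```text
bar n 432 s 0.5881223314026122 0.7938678883048758
0.59 42 lat mean -0.1067 min -0.1159 max -0.0981
0.61 43 lat mean -0.1066 min -0.1146 max -0.0983
0.63 43 lat mean -0.1071 min -0.1159 max -0.0986
0.65 44 lat mean -0.1071 min -0.1155 max -0.0981
0.67 42 lat mean -0.1063 min -0.1157 max -0.0978
0.69 42 lat mean -0.1067 min -0.1155 max -0.0980
0.71 40 lat mean -0.1069 min -0.1158 max -0.0983
0.73 43 lat mean -0.1069 min -0.1162 max -0.0978
0.75 42 lat mean -0.1068 min -0.1160 max -0.0974
top 0.57 17 -0.1082 -0.1157 -0.1003
top 0.6 83 -0.1080 -0.1161 -0.1004
top 0.63 84 -0.1081 -0.1167 -0.0992
top 0.66 77 -0.1083 -0.1169 -0.0997
top 0.69 85 -0.1081 -0.1161 -0.1001
top 0.72 86 -0.1080 -0.1180 -0.0990
top 0.75 94 -0.1079 -0.1186 -0.0977
top 0.78 43 -0.1081 -0.1175 -0.0999
tcp s,lat 0.5309669043920859 -0.10647274802402563
215   19  20  20  19  21  21  21  15  19  21  17   6  60  40   4   6  10  59  62  26 215 237 226 223 223 221 222 224 224 224
216   20  21  21  25  18  23  19  17  21  19  12  45 142 145 144  56   1  31 100  52 192 231 226 224 222 223 223 224 224 224
217   21  19  25  16  
[... 2402 characters left out ...]
104 102 112 119 153 224 193 202 228 226 226 227 225 224 224 227 226 226 225
237  203 235 208 180 132 175 182 192 196 152  97  92  95 108 123 127 178 210 228 226 225 226 225 226 225 225 225 226 225 225
238  233 231 229 212 192 205 208 210 213 200 165 118  94  96 125 117 181 228 228 224 225 225 227 226 225 224 225 227 225 226
239  229 228 228 222 222 222 204 203 205 209 206 192 166 102 104 158 199 228 229 226 226 226 227 225 226 225 225 225 226 226
240  224 230 228 227 228 228 223 202 201 203 206 208 208 185 145 189 201 208 225 226 226 225 225 223 225 226 225 225 225 226
241  173 179 226 232 228 227 228 223 204 198 200 203 205 209 191 201 202 217 226 228 227 226 224 225 226 226 226 228 227 226
```

Run:
```python
from h import *
th=np.radians(47.6);U=np.array([np.cos(th),np.sin(th)]);N=np.array([-U[1],U[0]])
P=[(229.4,221.9),(219.3,234.4),(228.4,223),(225.9,226),(223.5,229),(221.1,232),(220.3,233)]
w=np.array([ray('scene',*p,.1274)[:2] for p in P]); print(np.c_[w@U,w@N].round(4))
e=w[2:]; d=np.polyfit(e@N,e@U,1); print('edge skew deg',np.degrees(np.arctan(d[0])))
print('rear mid',w[:2].mean(0)@U,w[:2].mean(0)@N, 'dist',np.linalg.norm(w[0]-w[1]))
```

```text
[[ 0.4998 -0.1281]
 [ 0.4998 -0.0849]
 [ 0.5    -0.1241]
 [ 0.5002 -0.1135]
 [ 0.5001 -0.1031]
 [ 0.5001 -0.0929]
 [ 0.5    -0.0895]]
edge skew deg -0.00403371725227768
rear mid 0.49977419541041523 -0.10648978105768969 dist 0.04318056090077653
```

Block and bar line up laterally within 0.3 mm, with no skew. Moving up to the tip and starting the insertion gently.

Request:
drive_tool(
  series=[0.3, -0.001, 0.006, 0, -0.001, 0.3, -0.001, 0.012, 0, -0.001, 0.3, -0.001, 0.018, 0, -0.001, 0.3, -0.001, 0.023, 0, -0.001, 0.3, -0.001, 0.027, 0, -0.001, 0.3, -0.001, 0.03, 0, -0.001, 0.3, -0.001, 0.033, 0, -0.001, 0.3, -0.001, 0.036, 0, -0.001, 0.3, -0.001, 0.038, 0, -0.001, 0.3, -0.001, 0.04, 0, -0.001],
)

```text
t: 6.2
eef_pos: [0.4631, 0.3502, 0.1139]
tool_rot: [0.255, 0.659, -0.255, 0.659]
ft_force: [0.2, -0.6, -2.5]
gripper_width: 0.0434
```

```bash
cat >> h.py <<'E'
def rep():
    s=ctrl.state();th=np.radians(47.6);U=np.array([np.cos(th),np.sin(th)]);N=np.array([-U[1],U[0]])
    M=R.from_quat(s['tool_rot']).as_matrix();F=s['ft_force'];p=s['eef_pos']
    print('t %.2f s %.4f lat %.4f z %.4f | Fs %.1f Flat %.1f Fz %.1f | jaw %.2f xax'%(s['t'],p[:2]@U,p[:2]@N,p[2],F[:2]@U,F[:2]@N,F[2],np.degrees(np.arctan2(M[1,2],M[0,2]))),M[:,0].round(4),'w',s['gripper_width'].__round__(4),'T',s['wrist_torque'].round(2))
E
python3 -c "
from h import *
rep()"
```

```text
t 6.20 s 0.5709 lat -0.1058 z 0.1139 | Fs -0.3 Flat -0.5 Fz -2.5 | jaw -42.34 xax [-2.e-04 -1.e-04 -1.e+00] w 0.0434 T [ 0.04 -0.05 -0.02]
```

Request:
drive_tool(
  series=[0.3, 0, 0.004, 0.001, 0.001, 0.3, 0, 0.009, 0.001, 0.001, 0.3, 0, 0.015, 0.001, 0.001, 0.3, 0, 0.021, 0.001, 0.001, 0.3, 0, 0.027, 0.001, 0.001, 0.3, 0, 0.033, 0.001, 0.001, 0.3, 0, 0.039, 0.001, 0.001, 0.3, 0, 0.045, 0.001, 0.001, 0.3, 0, 0.05, 0.001, 0.001, 0.3, 0, 0.052, 0.001, 0.001],
)

```text
t: 7.03
eef_pos: [0.4994, 0.3886, 0.1139]
tool_rot: [0.256, 0.659, -0.256, 0.659]
ft_force: [-0.3, -0.5, -3.1]
gripper_width: 0.0435
```

```bash
python3 -c "
from h import *
rep()"
```

```text
t 7.03 s 0.6237 lat -0.1067 z 0.1139 | Fs -0.6 Flat -0.1 Fz -3.1 | jaw -42.40 xax [ 1.e-04  5.e-04 -1.e+00] w 0.0435 T [-0.01 -0.05 -0.  ]
```

Request:
drive_tool(
  series=[0.3, 0, 0.003, 0, 0, 0.3, 0, 0.006, 0, 0, 0.3, 0, 0.009, 0, 0, 0.3, 0, 0.012, 0, 0, 0.3, 0, 0.015, 0, 0, 0.3, 0, 0.017, 0, 0, 0.3, 0, 0.019, 0, 0, 0.3, 0, 0.021, 0, 0],
)

```text
t: 7.7
eef_pos: [0.5131, 0.4035, 0.1139]
tool_rot: [0.256, 0.659, -0.256, 0.659]
ft_force: [0.2, 0.8, -2.4]
gripper_width: 0.0436
```

Request:
drive_tool(
  series=[0.3, 0, 0.001, 0, 0, 0.3, 0, 0.002, 0, 0, 0.3, 0, 0.003, 0, 0, 0.3, 0, 0.004, 0, 0],
)

```text
t: 8.03
eef_pos: [0.5157, 0.4064, 0.114]
tool_rot: [0.256, 0.659, -0.256, 0.659]
ft_force: [-0.8, -0.2, -2.0]
gripper_width: 0.0435
```

Request:
drive_tool(
  series=[0.3, 0, 0.001, 0, 0, 0.3, 0, 0.002, 0, 0, 0.3, 0, 0.003, 0, 0, 0.3, 0, 0.004, 0, 0],
)

```text
t: 8.37
eef_pos: [0.5185, 0.4094, 0.114]
tool_rot: [0.256, 0.659, -0.256, 0.659]
ft_force: [-0.0, -0.0, -1.6]
gripper_width: 0.0436
```

```bash
python3 -c "
from h import *
rep()"
```

```text
t 8.37 s 0.6519 lat -0.1068 z 0.1140 | Fs -0.1 Flat 0.0 Fz -1.6 | jaw -42.40 xax [-0.  0. -1.] w 0.0436 T [-0.02 -0.01  0.02]
```

Request:
drive_tool(
  series=[0.3, 0, 0.001, 0, 0, 0.3, 0, 0.002, 0, 0, 0.3, 0, 0.003, 0, 0],
)

```text
t: 8.62
eef_pos: [0.5193, 0.4102, 0.1137]
tool_rot: [0.254, 0.66, -0.257, 0.659]
ft_force: [-4.6, -5.7, 2.0]
gripper_width: 0.0439
```

Request:
drive_tool(
  series=[0.3, 0, 0.001, 0, 0, 0.3, 0, 0.002, 0, 0, 0.3, 0, 0.003, 0, 0],
)

```text
t: 8.87
eef_pos: [0.5217, 0.4128, 0.1141]
tool_rot: [0.255, 0.659, -0.257, 0.659]
ft_force: [-3.4, -2.8, 4.0]
gripper_width: 0.0435
```

Request:
drive_tool(
  series=[0.3, 0, 0.001, 0, 0, 0.3, 0, 0.002, 0, 0, 0.3, 0, 0.003, 0, 0],
)

```text
t: 9.12
eef_pos: [0.5249, 0.4165, 0.1146]
tool_rot: [0.256, 0.659, -0.255, 0.659]
ft_force: [-2.2, -1.5, 3.7]
gripper_width: 0.0432
```

```bash
python3 -c "
from h import *
rep()"
```

```text
t 9.12 s 0.6615 lat -0.1068 z 0.1146 | Fs -2.6 Flat 0.6 Fz 3.7 | jaw -42.40 xax [ 0.0012  0.0011 -1.    ] w 0.0432 T [-0.23  0.15  0.02]
```

Button contact was felt at s≈0.653 (about 7 N) and the block now rides on it, so the click should come near s≈0.683, which agrees with the camera estimate.

Request:
drive_tool(
  series=[0.3, 0, 0.002, 0, 0, 0.3, 0, 0.004, 0, 0, 0.3, 0, 0.006, 0, 0, 0.3, 0, 0.008, 0, 0, 0.3, 0, 0.01, 0, 0, 0.3, 0, 0.012, 0, 0, 0.3, 0, 0.013, 0, 0, 0.3, 0, 0.014, 0, 0],
)

```text
t: 9.78
eef_pos: [0.5342, 0.4267, 0.114]
tool_rot: [0.256, 0.659, -0.255, 0.659]
ft_force: [-1.1, -0.5, 3.2]
gripper_width: 0.0436
```

```bash
python3 -c "
from h import *
rep()"
```

```text
t 9.78 s 0.6753 lat -0.1068 z 0.1140 | Fs -1.1 Flat 0.5 Fz 3.2 | jaw -42.40 xax [ 4.e-04  6.e-04 -1.e+00] w 0.0436 T [-0.07  0.09  0.03]
```

Request:
drive_tool(
  series=[0.3, 0, 0.001, 0, 0, 0.3, 0, 0.002, 0, 0],
)

```text
t: 9.95
eef_pos: [0.5356, 0.4282, 0.1141]
tool_rot: [0.256, 0.659, -0.255, 0.659]
ft_force: [1.1, 0.8, 3.0]
gripper_width: 0.0434
```

```bash
python3 -c "
from h import *
rep()"
```

```text
t 9.95 s 0.6774 lat -0.1067 z 0.1141 | Fs 1.3 Flat -0.2 Fz 3.0 | jaw -42.40 xax [ 6.e-04  8.e-04 -1.e+00] w 0.0434 T [ 0.12 -0.15 -0.07]
```

Request:
drive_tool(
  series=[0.3, 0, 0.001, 0, 0, 0.3, 0, 0.002, 0, 0],
)

```text
t: 10.12
eef_pos: [0.5371, 0.4299, 0.1141]
tool_rot: [0.256, 0.659, -0.255, 0.659]
ft_force: [1.8, 2.1, 1.3]
gripper_width: 0.0433
```

```bash
python3 -c "
from h import *
rep()"
```

```text
t 10.12 s 0.6796 lat -0.1067 z 0.1141 | Fs 2.8 Flat 0.1 Fz 1.3 | jaw -42.40 xax [ 9.0e-04  1.2e-03 -1.0e+00] w 0.0433 T [ 0.35 -0.31 -0.06]
```

The force now pulls the block forward, so the ball is rising into the window edge. Continuing in small steps.

Request:
drive_tool(
  series=[0.3, 0, 0.0005, 0, 0, 0.3, 0, 0.001, 0, 0, 0.3, 0, 0.001, 0, 0],
)

```text
t: 10.37
eef_pos: [0.5375, 0.4304, 0.1138]
tool_rot: [0.256, 0.659, -0.255, 0.659]
ft_force: [2.0, 2.9, -0.2]
gripper_width: 0.0433
```

```bash
python3 -c "
from h import *
rep()"
```

```text
t 10.37 s 0.6803 lat -0.1067 z 0.1138 | Fs 3.5 Flat 0.5 Fz -0.2 | jaw -42.40 xax [ 3.e-04  7.e-04 -1.e+00] w 0.0433 T [ 0.6  -0.57  0.01]
```

Request:
drive_tool(
  series=[0.3, 0, 0.0005, 0, 0, 0.3, 0, 0.001, 0, 0, 0.3, 0, 0.001, 0, 0],
)

```text
t: 10.62
eef_pos: [0.5378, 0.4305, 0.1137]
tool_rot: [0.255, 0.659, -0.256, 0.659]
ft_force: [2.6, 1.4, -0.1]
gripper_width: 0.0436
```

```bash
python3 -c "
from h import *
rep()"
```

```text
t 10.62 s 0.6806 lat -0.1068 z 0.1137 | Fs 2.8 Flat -1.0 Fz -0.1 | jaw -42.40 xax [-6.e-04 -5.e-04 -1.e+00] w 0.0436 T [ 0.38 -0.29 -0.01]
```

Request:
drive_tool(
  series=[0.3, 0, 0.0005, 0, 0, 0.3, 0, 0.001, 0, 0, 0.3, 0, 0.001, 0, 0],
)

```text
t: 10.87
eef_pos: [0.5383, 0.4309, 0.1134]
tool_rot: [0.255, 0.659, -0.256, 0.659]
ft_force: [0.4, 1.2, -1.5]
gripper_width: 0.0431
```

```bash
python3 -c "
from h import *
rep()"
```

```text
t 10.87 s 0.6811 lat -0.1070 z 0.1134 | Fs 1.1 Flat 0.5 Fz -1.5 | jaw -42.40 xax [-0.0011 -0.0014 -1.    ] w 0.0431 T [0.12 0.03 0.  ]
```

Request:
drive_tool(
  series=[0.3, 0, 0.0005, 0, 0, 0.3, 0, 0.0005, 0, 0, 0.3, 0, 0.0005, 0, 0],
)

```text
t: 11.12
eef_pos: [0.5388, 0.4315, 0.1137]
tool_rot: [0.255, 0.659, -0.256, 0.659]
ft_force: [-0.4, 0.6, -1.3]
gripper_width: 0.0437
```

```bash
python3 -c "
from h import *
rep()"
```

```text
t 11.12 s 0.6820 lat -0.1069 z 0.1137 | Fs 0.2 Flat 0.7 Fz -1.3 | jaw -42.40 xax [-5.e-04 -7.e-04 -1.e+00] w 0.0437 T [-0.06  0.03 -0.03]
```

Request:
drive_tool(
  series=[0.3, 0, 0.0005, 0, 0, 0.3, 0, 0.0005, 0, 0, 0.3, 0, 0.0005, 0, 0],
)

```text
t: 11.37
eef_pos: [0.5393, 0.4322, 0.1139]
tool_rot: [0.256, 0.659, -0.256, 0.659]
ft_force: [0.1, 0.5, -1.1]
gripper_width: 0.0435
```

```bash
python3 -c "
from h import *
rep()
b=snap('scene','s2');a=snap('top','t2')
cv2.imwrite('pics/s2c.png',cv2.resize(b[150:240,130:250],(800,600),interpolation=cv2.INTER_CUBIC)[:,:,::-1])"
```

```text
t 11.37 s 0.6828 lat -0.1068 z 0.1139 | Fs 0.4 Flat 0.3 Fz -1.1 | jaw -42.40 xax [-1.e-04 -1.e-04 -1.e+00] w 0.0435 T [ 0.01 -0.02  0.01]
```

View pics/s2c.png

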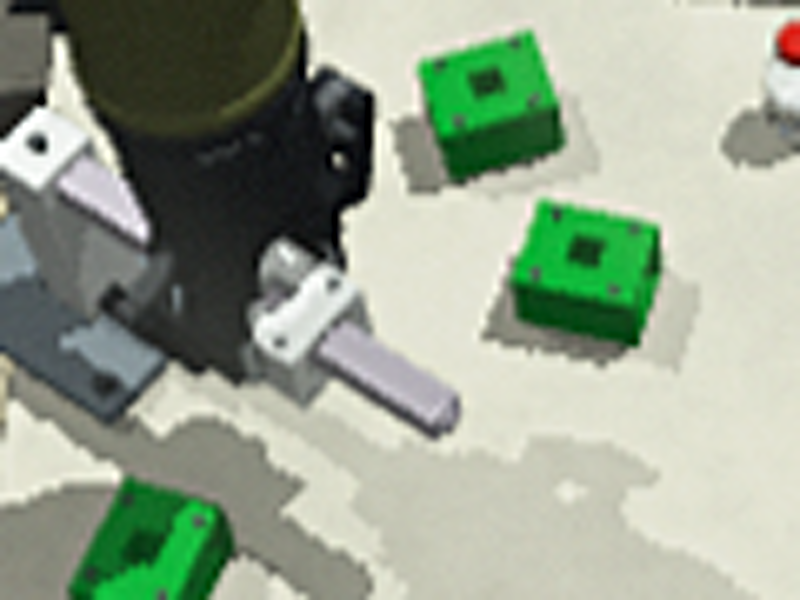

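The scene view shows the block on the bar at (172,201), and the wrist feels only the block's weight. I'll check the lock by nudging it 1 mm each way.

Request:
drive_tool(
  series=[0.3, 0, 0.0005, 0, 0, 0.3, 0, 0.001, 0, 0, 0.3, 0, 0.001, 0, 0],
)

```text
t: 11.72
eef_pos: [0.54, 0.4331, 0.114]
tool_rot: [0.256, 0.659, -0.256, 0.659]
ft_force: [-0.5, -0.2, -1.4]
gripper_width: 0.0435
```

Request:
drive_tool(
  series=[0.3, 0, -0.0005, 0, 0, 0.3, 0, -0.001, 0, 0, 0.3, 0, -0.0015, 0, 0, 0.3, 0, -0.002, 0, 0, 0.3, 0, -0.0025, 0, 0, 0.3, 0, -0.0025, 0, 0],
)

```text
t: 12.22
eef_pos: [0.5382, 0.431, 0.114]
tool_rot: [0.256, 0.659, -0.256, 0.659]
ft_force: [-0.1, -0.9, -1.8]
gripper_width: 0.0437
```

```bash
python3 -c "
from h import *
rep()"
```

```text
t 12.22 s 0.6812 lat -0.1069 z 0.1140 | Fs -0.7 Flat -0.5 Fz -1.8 | jaw -42.40 xax [ 0.e+00 -1.e-04 -1.e+00] w 0.0437 T [ 0.02 -0.    0.01]
```

There is no force between s=0.6812 and 0.6839, which matches the ball sitting in the window with about ±1.2 mm of play at this height. I'll centre it (0.6825), confirm with one larger backward tug, then lower it onto the bar.

Request:
drive_tool(
  series=[0.3, 0, -0.0005, 0, 0, 0.3, 0, -0.001, 0, 0, 0.3, 0, -0.001, 0, 0],
)

```text
t: 12.47
eef_pos: [0.5378, 0.4305, 0.1142]
tool_rot: [0.256, 0.659, -0.255, 0.659]
ft_force: [-0.1, 0.2, -1.0]
gripper_width: 0.043
```

Request:
drive_tool(
  series=[0.3, 0, 0.001, 0, 0, 0.3, 0, 0.002, 0, 0, 0.3, 0, 0.0025, 0, 0, 0.3, 0, 0.0025, 0, 0],
)

```text
t: 12.8
eef_pos: [0.5393, 0.4323, 0.1138]
tool_rot: [0.256, 0.659, -0.256, 0.659]
ft_force: [-1.2, 0.8, -1.5]
gripper_width: 0.0434
```

Request:
drive_tool(
  series=[0.3, 0.0005, 0, 0, 0, 0.3, 0.001, 0, 0, 0, 0.3, 0.0015, 0, 0, 0, 0.3, 0.0015, 0, 0, 0],
)

```text
t: 13.13
eef_pos: [0.5394, 0.432, 0.1123]
tool_rot: [0.256, 0.659, -0.256, 0.659]
ft_force: [0.6, 0.3, -3.0]
gripper_width: 0.0435
```

```bash
python3 -c "
from h import *
rep()"
```

```text
t 13.13 s 0.6827 lat -0.1070 z 0.1123 | Fs 0.6 Flat -0.3 Fz -3.0 | jaw -42.41 xax [-0.e+00 -3.e-04 -1.e+00] w 0.0435 T [-0.01 -0.1  -0.01]
```

Request:
drive_tool(
  series=[0.3, 0.0003, 0, 0, 0, 0.3, 0.0006, 0, 0, 0, 0.3, 0.0006, 0, 0, 0],
)

```text
t: 13.38
eef_pos: [0.5394, 0.4321, 0.112]
tool_rot: [0.256, 0.659, -0.256, 0.659]
ft_force: [0.7, -1.2, 0.6]
gripper_width: 0.0436
```

```bash
python3 -c "
from h import *
rep()"
```

```text
t 13.38 s 0.6828 lat -0.1070 z 0.1120 | Fs -0.4 Flat -1.3 Fz 0.6 | jaw -42.41 xax [ 2.e-04 -1.e-04 -1.e+00] w 0.0436 T [-0.2  -0.05 -0.05]
```

Request:
drive_tool(
  series=[0.3, 0, -0.0005, 0, 0, 0.3, 0, -0.001, 0, 0, 0.3, 0, -0.0015, 0, 0, 0.3, 0, -0.002, 0, 0, 0.3, 0, -0.002, 0, 0],
)

```text
t: 13.8
eef_pos: [0.5384, 0.4311, 0.1121]
tool_rot: [0.256, 0.659, -0.255, 0.659]
ft_force: [3.4, 1.6, -0.6]
gripper_width: 0.0433
```

```bash
python3 -c "
from h import *
rep()"
```

```text
t 13.80 s 0.6814 lat -0.1069 z 0.1121 | Fs 3.4 Flat -1.4 Fz -0.6 | jaw -42.41 xax [ 0.001  0.001 -1.   ] w 0.0433 T [ 0.3  -0.57  0.02]
```

The block now rests on the bar and pulling back meets 3.4 N within 1.4 mm, so the button is locked in the window. Re-centring and releasing.

Request:
drive_tool(
  series=[0.3, 0, 0.001, 0, 0, 0.3, 0, 0.002, 0, 0, 0.3, 0, 0.002, 0, 0],
)

```text
t: 14.05
eef_pos: [0.5391, 0.4319, 0.112]
tool_rot: [0.255, 0.659, -0.256, 0.659]
ft_force: [-0.6, -2.3, 3.7]
gripper_width: 0.0434
```

Request:
drive_tool(
  series=[0.55, 0, 0, 0, 0, 0.6, 0, 0, 0, 0, 0.7, 0, 0, 0, 0, 0.8, 0, 0, 0, 0, 0.9, 0, 0, 0, 0, 0.9, 0, 0, 0, 0, 0.9, 0, 0, 0, 0, 0.9, 0, 0, 0, 0],
)

```text
t: 14.72
eef_pos: [0.5393, 0.4323, 0.1118]
tool_rot: [0.256, 0.659, -0.256, 0.659]
ft_force: [-0.0, 0.1, 0.1]
gripper_width: 0.0771
```

Request:
drive_tool(
  series=[0.9, -0.01, 0, 0, 0, 0.9, -0.02, 0, 0, 0, 0.9, -0.04, 0, 0, 0, 0.9, -0.06, 0, 0, 0, 0.9, -0.09, 0, 0, 0, 0.9, -0.12, 0, 0, 0, 0.9, -0.15, 0, 0, 0, 0.9, -0.15, 0, 0, 0],
)

```text
t: 15.38
eef_pos: [0.5404, 0.4346, 0.2704]
tool_rot: [0.259, 0.658, -0.252, 0.661]
ft_force: [0.2, 0.8, 0.7]
gripper_width: 0.0769
```

Request:
drive_tool(
  series=[0.9, 0, -0.04, 0.02, 0, 0.9, 0, -0.08, 0.04, 0, 0.9, 0, -0.12, 0.06, 0, 0.9, 0, -0.15, 0.1, 0, 0.9, 0, -0.17, 0.14, 0, 0.9, 0, -0.19, 0.17, 0, 0.9, 0, -0.2, 0.2, 0, 0.9, 0, -0.2, 0.2, 0, 0.9, 0, -0.2, 0.2, 0],
)

```text
t: 16.13
eef_pos: [0.5537, 0.1457, 0.2626]
tool_rot: [0.258, 0.658, -0.258, 0.659]
ft_force: [0.9, 1.3, -0.1]
gripper_width: 0.0768
```

```bash
python3 -c "
from h import *
rep()
a=snap('top','t3');b=snap('scene','s3')
x=lambda i,u,v:cv2.resize(i[v:v+60,u:u+80],(400,300),interpolation=cv2.INTER_CUBIC)
y=np.hstack([x(a,140,155),x(b,130,165)]); z=np.hstack([cv2.resize(a,(400,300)),cv2.resize(b,(400,300))])
cv2.imwrite('pics/f.png',np.vstack([y,z])[:,:,::-1])"
```

```text
t 16.13 s 0.4810 lat -0.3106 z 0.2626 | Fs 1.5 Flat 0.2 Fz -0.1 | jaw -42.79 xax [ 0.0015 -0.0012 -1.    ] w 0.0768 T [ 0.03  0.02 -0.03]
```

View pics/f.png

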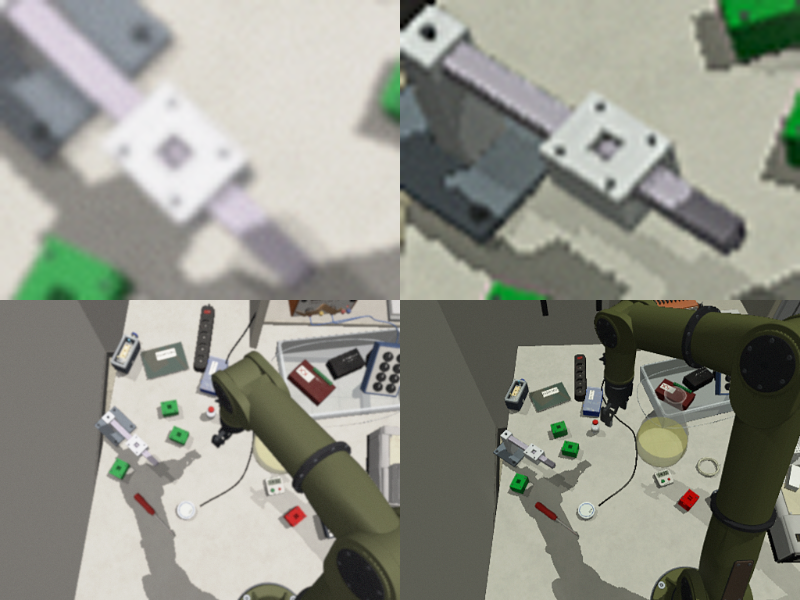

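The crops show the block seated on the bar with the ball visible in the middle of its window (top px ≈(175,185)). The bottle, dish, timer and coloured blocks are where they were, and the gripper is clear. Handing in.

Request:
drive_tool(
  series=[0.9, 0, 0, 0, 0, 0.9, 0, 0, 0, 0, 0.9, 0, 0, 0, 0],
)

```text
t: 16.48
eef_pos: [0.5517, 0.1511, 0.2621]
tool_rot: [0.255, 0.66, -0.255, 0.66]
ft_force: [0.5, -0.4, 0.3]
gripper_width: 0.0771
```

```bash
python3 -c "
from h import *
rep(); print(ctrl.job_done())"
```

```text
t 16.48 s 0.4836 lat -0.3055 z 0.2621 | Fs 0.0 Flat -0.6 Fz 0.3 | jaw -42.26 xax [ 2.e-04  4.e-04 -1.e+00] w 0.0771 T [0.06 0.02 0.04]
the job is handed in; nothing more can be done
None
```

The metal stop block is locked on the bar with its window up, and the job was handed in at about 16.5 s; no verdict is reported. I gripped it across the 44 mm and slid it on along the bar. It met the button with about 7 N of resistance and rode over it until the button came up in the window. I then lowered the block onto the bar, let go and backed the arm away.

**Last checks:**
- **Lock:** with the block resting on the bar, a light pull back met 3.4 N within 1.4 mm. The two nudges before that, with the block held slightly higher, met no resistance over about 3 mm. I put that down to play around the ball at that height; it did not by itself confirm the lock.
- **Pictures:** after release, both cameras show the ball in the middle of the window. The other things appear where they were, judged by eye.
- **Forces:** the largest wrist force read at the end of a move was about 8 N. The gripper was clear, with no contact force, at hand-in.

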